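Rack the reagent bottles in order of size

ROBOT

A 6-joint arm with a two-finger parallel gripper is mounted at the origin on the work surface. World frame = base frame: x ahead of the robot, y to its left, z up, the work surface at z = 0. Lengths are in m, angles in rad, forces in N, time in s.
With the tool pointing down it reaches from about 0.3 to 0.75 m from the base axis. Payload 8.5 kg.
Tool frame: the origin (TCP) lies at the very end of the fingers, on their centre line; the grasp point (between the pads) lies 19 mm behind it; z points along the fingers, y is the line along which they close (so a half turn about z gives the same grasp; the last joint's range is limited). The gripper opens to 88 mm and grips with 3 to 60 N. Pads are 18 mm wide; open, the fingers measure 123 mm over their backs; the gripper's body (75 mm by 187 mm) begins 45 mm behind the grasp point.
Start: joints at [0.979, 0.381, 1.297, -0, 1.464, -0.215], TCP at [0.202, 0.511, 0.215] pointing down, gripper open.
Joint ranges: [-3.11, 3.11], [-0.89, 2.33], [0.22, 2.48], [-1.42, 4.56], [0.17, 2.85], [-2.88, 2.88]. Speed limits (rad/s): [2.39, 2.39, 3.14, 3.14, 3.14, 3.14].

INTERFACE

Orientations are given as a unit quaternion [w, x, y, z].
In Python, from rig import bot gives the robot as it stands.
- The arm moves only by the shell command python3 -m creep 'ROWS' [OPENING]. ROWS is JSON, a list of rows, each an object of numbers: "x", "y", "z": the shift along the tool's x, y, z in cm; "wx", "wy", "wz": the turn, a rotation vector about the tool's x, y, z in rad. In form: [{"x": .., "y": .., "z": .., "wx": .., "wy": .., "wz": ..}, ...]. A call has 1 to 8 rows; each row shifts and turns the commanded pose from where the row before left it, along the tool's axes as they then stand; what a row does not reach is not made up. A row lasts 1/12 s, in which the tool goes at most 41.7 mm and 7.16 degrees, less where a joint would pass 70% of its speed; a pose out of reach is approached as far as the arm can. A call with a gripper value outside its range is refused whole. OPENING is the finger opening in cm, from 0 to 8.81, set as the call begins (- or left out, the last holds). The fingers move at their own pace and stop on an object; the grip force is fixed at half the most. Time passes only in rows, so rows that do not move let the fingers close. It gives the time, the measured TCP pose, the force, the opening and the grip force at its end, in the units of the state.
- bot.get_obs(): the state, without advancing time (a new reading comes with each control period).
- bot.capture(name): name is "scene" or "top"; returns (picture, depth): 384x512x3 uint8, red, green, blue; 384x512 float32, m along the optical axis (not along the pixel's ray), 0 where there is no reading.
- bot.calibration(name): a dict with "fx", "fy", "cx", "cy" (pixels), "k1" (the pictures are not rectified: a ray, as slopes to the right and down, at radius r is drawn at 1 + k1 r^2 times it, then the intrinsics apply), "R" (3x3) and "t" (3): a world point X has camera coordinates R X + t. Camera axes: x right, y down, z forward; pixel columns grow to the right and rows downward; lengths in m; the calibration is good to about 2 mm. A picture is of the moment at which its call begins. calibration takes no time and is no camera call.
- bot.sign_off(): hands the job in; it is judged then, once.
The state is a dict: "time": time; "joint_pos": joint angles; "joint_velocities": joint speeds; "joint_efforts": joint torques, N m; "eef_pos": TCP position; "eef_rot": TCP orientation; "force": force on the tool from outside, world axes, zero at the start; "torque": the same for the moment, N m; "width": opening from 0.0 (shut) to 1.0 (fully open); "gripper_force": force on a finger pad.
Only numpy, scipy, OpenCV 4.12 (cv2) and the standard library are available. Lean on these libraries where they do the work, as an engineer would, in place of code of your own. Each camera call takes 0.05 s, during which the arm holds its last target. There are 200 camera calls.

TASK

Put the four amber reagent bottles standing loose on the bench back into the white bottle rack, one in each empty bay, so that the row runs in rising order of size from the little bottle that already stands in the end bay up to the largest at the other end. They are glass: set each one down standing upright on its bay's floor, do not drop them, and leave the little bottle and the pink tube rack where they are.

Things in the scene. Friction and masses are not known exactly. Their poses are not given: they have to be found in the camera images.
- bottle15_mid (a point): smallest of the four loose bottles: round amber bottle with a narrower black screw cap and blank white label, 28 mm in diameter, 64 mm tall with its cap, about 38 g; it stands upright on the bench. The point is on its axis, half-way up (32 mm above its underside). z is its axis, up. Its wall is straight and vertical up to 44 mm, good to grip; it narrows to the cap above that.
- bottle30_mid (a point): second smallest of the four loose bottles: round amber bottle with a narrower black screw cap and blank white label, 34 mm in diameter, 72 mm tall with its cap, about 65 g; it stands upright on the bench. The point is on its axis, half-way up (36 mm above its underside). z is its axis, up. Its wall is straight and vertical up to 50 mm, good to grip; it narrows to the cap above that.
- bottle60_mid (a point): second largest of the four loose bottles: round amber bottle with a narrower black screw cap and blank white label, 41 mm in diameter, 82 mm tall with its cap, about 115 g; it stands upright on the bench. The point is on its axis, half-way up (41 mm above its underside). z is its axis, up. Its wall is straight and vertical up to 57 mm, good to grip; it narrows to the cap above that.
- bottle100_mid (a point): largest of the four loose bottles: round amber bottle with a narrower black screw cap and blank white label, 50 mm in diameter, 90 mm tall with its cap, about 185 g; it stands upright on the bench. The point is on its axis, half-way up (45 mm above its underside). z is its axis, up. Its wall is straight and vertical up to 62 mm, good to grip; it narrows to the cap above that.
- bay1: empty bay of the white bottle rack, next to the bay of the little bottle. The rack is fixed: a low tray with five square bays in one straight row, 69 mm from centre to centre. Each bay is open above, 66 mm by 66 mm inside, with a pale grey floor; walls 3 mm thick stand 10 mm above that floor. The origin is the centre of the bay's floor surface, 4 mm above the bench; x runs along the row towards the little bottle, y across the row, z up.
- bay2: empty bay of the white bottle rack, second from the little bottle's bay. The rack is fixed: a low tray with five square bays in one straight row, 69 mm from centre to centre. Each bay is open above, 66 mm by 66 mm inside, with a pale grey floor; walls 3 mm thick stand 10 mm above that floor. The origin is the centre of the bay's floor surface, 4 mm above the bench; x runs along the row towards the little bottle, y across the row, z up.
- bay3: empty bay of the white bottle rack, third from the little bottle's bay. The rack is fixed: a low tray with five square bays in one straight row, 69 mm from centre to centre. Each bay is open above, 66 mm by 66 mm inside, with a pale grey floor; walls 3 mm thick stand 10 mm above that floor. The origin is the centre of the bay's floor surface, 4 mm above the bench; x runs along the row towards the little bottle, y across the row, z up.
- bay4: empty bay of the white bottle rack, at the end of the row away from the little bottle. The rack is fixed: a low tray with five square bays in one straight row, 69 mm from centre to centre. Each bay is open above, 66 mm by 66 mm inside, with a pale grey floor; walls 3 mm thick stand 10 mm above that floor. The origin is the centre of the bay's floor surface, 4 mm above the bench; x runs along the row towards the little bottle, y across the row, z up.
- bottle8_mid (a point): the little bottle, smallest of the five, same make as the others: 22 mm in diameter, 58 mm tall, about 22 g. It already stands in the end bay of the rack, about 69 mm along the row from the centre of bay1, and stays there. The point is on its axis, 29 mm above its underside (33 mm above the bench).
- tube_rack_mid (a point): bystander: loose pink micro-tube rack holding white tubes, 70 mm (its x) by 110 mm (its y), 42 mm tall, on the bench beyond the loose bottles. The point is at its centre, 21 mm above the bench. Out of the way near the far edge of the bench stand a stack of petri dishes and a steel weight, both fixed.

How it is judged:
At the end, for the whole second after the job is handed in: The four bottles stand upright (0.1 rad) and at rest on the floors (4 mm) of their own bays, axis within 29 mm of the bay's centre (anywhere in the bay), rising in size from bay1, beside the little bottle, to bay4. Little bottle upright, moved under 15 mm; tube rack under 20 mm (horizontal distance between bottle15_mid and bay1 below 0.029 m and z of bottle15_mid in the frame of bay1 between 0.028 and 0.036 m and angle between each of bottle15_mid, bottle30_mid, bottle60_mid, bottle100_mid, bottle8_mid's own z axis and vertical below 0.1 rad and linear speed of each of bottle15, bottle30, bottle60, bottle100 below 0.02 m/s and angular speed of each of bottle15, bottle30, bottle60, bottle100 below 0.2 rad/s and horizontal distance between bottle30_mid and bay2 below 0.029 m and z of bottle30_mid in the frame of bay2 between 0.032 and 0.04 m and horizontal distance between bottle60_mid and bay3 below 0.029 m and z of bottle60_mid in the frame of bay3 between 0.037 and 0.045 m and horizontal distance between bottle100_mid and bay4 below 0.029 m and z of bottle100_mid in the frame of bay4 between 0.041 and 0.049 m and distance of bottle8_mid from where it was at the start of the episode below 0.015 m and distance of tube_rack_mid from where it was at the start of the episode below 0.02 m); the robot touches nothing.
It fails at once if the little bottle in the rack is pushed out of place (more than 15 mm) (distance of bottle8_mid from where it was at the start of the episode above 0.015 m).
It fails at once if the tube rack is shoved (more than 20 mm) (distance of tube_rack_mid from where it was at the start of the episode above 0.02 m).
It fails at once if a bottle is dropped: let go in the air more than 30 mm above its support ((contact force between bottle15 and anything else below 0.001 N and height (world z) of bottle15_mid above 0.066 m) or (contact force between bottle30 and anything else below 0.001 N and height (world z) of bottle30_mid above 0.07 m) or (contact force between bottle60 and anything else below 0.001 N and height (world z) of bottle60_mid above 0.075 m) or (contact force between bottle100 and anything else below 0.001 N and height (world z) of bottle100_mid above 0.079 m)).
It also fails if it takes over 128 s, if anything falls off the work surface, if the arm or the gripper's body presses on something with over 40 N, if the wrist force passes 120 N, or if a joint passes its speed limit or range.

## Working session

There is one attempt and no reset: what is moved stays moved. The work goes in short steps, Python scripts to look and compute and a shell command to move; the robot and the scene stay as the last step left them, time stands still between calls to the robot, and variables do not carry over. Pictures are saved under pics/ and viewed, at most 14 in all, crops included, and the job is handed in when it is done.

```bash
mkdir -p pics; python3 - <<'E'
from rig import bot
import cv2,numpy as np
o=bot.get_obs();print({k:np.round(v,3) for k,v in o.items()})
for n in("top","scene"):
    p,d=bot.capture(n);cv2.imwrite(f"pics/{n}0.png",p[:,:,::-1]);np.save(f"{n}_d.npy",d);print(n,bot.calibration(n))
E
```

```text
{'time': np.float64(0.0), 'joint_pos': array([ 0.979,  0.381,  1.298,  0.   ,  1.464, -0.215]), 'joint_velocities': array([ 0.001,  0.001,  0.   , -0.   , -0.001,  0.   ]), 'joint_efforts': array([ 1.0000e-03, -4.3792e+01, -2.2457e+01,  7.1000e-02,  3.5000e-02,
       -0.0000e+00]), 'eef_pos': array([0.202, 0.511, 0.215]), 'eef_rot': array([-0.   ,  0.187,  0.982, -0.001]), 'force': array([ 0.555,  1.27 , -0.551]), 'torque': array([-0.025,  0.015, -0.053]), 'gripper_force': np.float64(0.0), 'width': np.float64(0.999)}
top {'fx': 376.8949000550491, 'fy': 376.8949000550491, 'cx': 252.27904278045082, 'cy': 188.8982288943269, 'k1': 0.041187752313747196, 'R': array([[-0.03442196, -0.99938994,  0.00590506],
       [-0.97733878,  0.03242646, -0.20918277],
       [ 0.20886367, -0.01297172, -0.97785873]]), 't': array([0.02938295, 0.58019747, 0.73836338])}
scene {'fx': 417.09623728879353, 'fy': 417.09623728879353, 'cx': 248.87782091385196, 'cy': 181.511472810352, 'k1': -0.10263002055358661, 'R': array([[-0.41530134,  0.90967207, -0.00463894],
       [ 0.63452293,  0.2860232 , -0.71803299],
       [-0.65184771, -0.30114358, -0.69599361]]), 't': array([ 0.2407618 , -0.32008724,  1.30936695])}
```

View pics/top0.png

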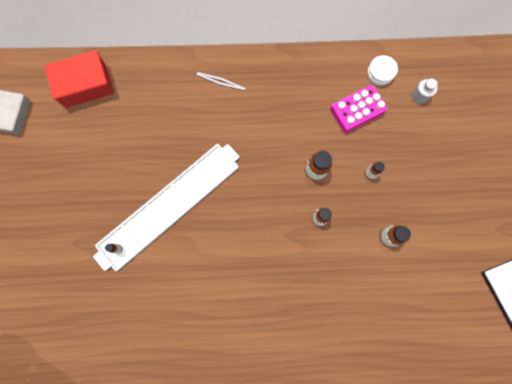

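View pics/scene0.png

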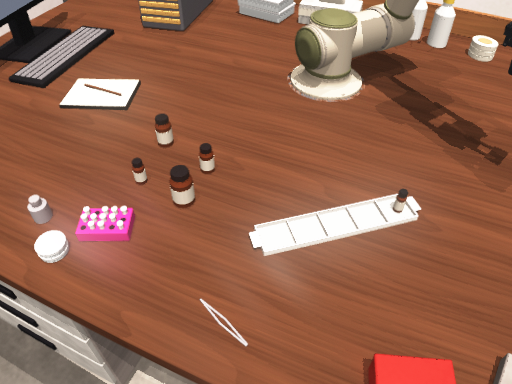

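The top view shows the loose bottles at about (318,165), (374,172), (321,218) and (396,236). The rack runs from (112,248), where the little bottle stands, to (228,158), and the pink rack is at (359,108). The scene view shows the same layout from the far side.

```bash
cat > h.py <<'E'
from rig import bot
import cv2,numpy as np
def cloud(n):
    p,d=bot.capture(n);c=bot.calibration(n)
    K=np.array([[c['fx'],0,c['cx']],[0,c['fy'],c['cy']],[0,0,1]])
    v,u=np.mgrid[:384,:512]
    s=cv2.undistortPoints(np.stack([u,v],-1).reshape(-1,1,2).astype(float),K,np.array([c['k1'],0,0,0.]))[:,0]
    X=np.c_[s,np.ones(len(s))]*d.reshape(-1,1)
    W=((X-c['t'])@c['R']).reshape(384,512,3); W[d==0]=np.nan
    return p,W
def caps(n,p,W,lo=.05,hi=.11):
    m=(p.max(2)<60)&(W[...,2]>lo)&(W[...,2]<hi)
    k,l,s,_=cv2.connectedComponentsWithStats(m.astype(np.uint8))
    for i in range(1,k):
        if s[i,4]<12: continue
        P=W[l==i]; zt=np.percentile(P[:,2],90); T=P[P[:,2]>zt-.005]
        mid=(T[:,:2].min(0)+T[:,:2].max(0))/2
        print(n,s[i],'top z %.3f'%zt,'mean',T[:,:2].mean(0).round(4),'midbox',mid.round(4),'ext',np.ptp(T[:,:2],axis=0).round(3))
def rack(n,p,W):
    m=(p.min(2)>150)&(W[...,2]>-.01)&(W[...,2]<.025)&(W[...,1]>0.05)
    m=cv2.morphologyEx(m.astype(np.uint8),cv2.MORPH_OPEN,np.ones((3,3)))
    k,l,s,_=cv2.connectedComponentsWithStats(m)
    i=1+np.argmax(s[1:,4]);P=W[l==i]
    r=cv2.minAreaRect(P[:,:2].astype(np.float32)*1000);print(n,'rack',s[i],r,'medz',np.median(P[:,2]));print(cv2.boxPoints(r).round(0).tolist())
    return P
if __name__=="__main__":
  for n in("top","scene"):
    p,W=cloud(n);caps(n,p,W);rack(n,p,W)
    m=(p[...,0]>180)&(p[...,1]<80)&(p[...,2]>100);print('tube',np.nanmedian(W[m],0))
    if n=="top": cv2.imwrite("pics/rack.png",cv2.resize(p[130:280,80:255,::-1],None,fx=4,fy=4,interpolation=cv2.INTER_CUBIC))
E
python3 h.py
```

```text
top [314 163  12   7  22] top z 0.086 mean [ 0.6196 -0.1299] midbox [ 0.6213 -0.1321] ext [0.012 0.023]
top [394 230   6  11  22] top z 0.081 mean [ 0.4699 -0.2753] midbox [ 0.4717 -0.2762] ext [0.019 0.007]
top rack [  93  144  141  127 5470] ((563.78076171875, 199.2616424560547), (81.2344741821289, 391.2264404296875), 39.99116134643555) medz 0.004427613537749035
[[407.0, 323.0], [658.0, 23.0], [721.0, 75.0], [469.0, 375.0]]
tube [ 0.75975017 -0.24088804  0.02770752]
scene [  8  14  25  23 336] top z 0.104 mean [ 0.1904 -1.1025] midbox [ 0.1797 -1.1109] ext [0.075 0.04 ]
scene [297  52  19  19  94] top z 0.102 mean [ 0.0813 -0.0481] midbox [ 0.075  -0.0477] ext [0.046 0.069]
scene [156 114  12  11  73] top z 0.084 mean [ 0.4784 -0.2805] midbox [ 0.4763 -0.2826] ext [0.028 0.022]
scene [200 144  11  10  95] top z 0.074 mean [ 0.5233 -0.1366] midbox [ 0.5226 -0.1368] ext [0.024 0.024]
scene [133 159   9   9  67] top z 0.066 mean [ 0.6227 -0.2594] midbox [ 0.6222 -0.2604] ext [0.017 0.016]
scene [171 166  18  16 238] top z 0.092 mean [ 0.6353 -0.1348] midbox [ 0.6331 -0.1353] ext [0.037 0.037]
scene rack [ 252  194  169   62 4838] ((551.4656982421875, 198.5941925048828), (88.22032928466797, 394.134033203125), 40.412750244140625) medz 0.00512287537861991
[[390.0, 320.0], [646.0, 20.0], [713.0, 77.0], [457.0, 377.0]]
tube [ 0.78733124 -0.20767859  0.01896516]
```

View pics/rack.png

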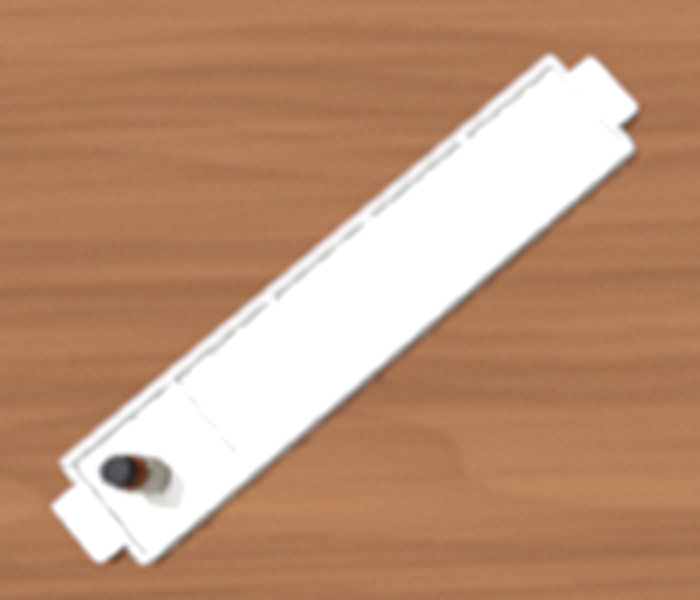

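The crop shows the rack's five bays, with end tabs at crop (90,530) and (605,90). The four dividers meet the far rim at crop (175,380), (272,297), (367,215) and (462,140). Next I'll cross-check with ray casting.

```bash
cat > ray.py <<'E'
from rig import bot
import cv2,numpy as np
def cast(n,px,z):
    c=bot.calibration(n);K=np.array([[c['fx'],0,c['cx']],[0,c['fy'],c['cy']],[0,0,1]])
    s=cv2.undistortPoints(np.asarray(px,float).reshape(-1,1,2),K,np.array([c['k1'],0,0,0.]))[:,0]
    D=np.c_[s,np.ones(len(s))]@c['R'];C=-c['R'].T@c['t']
    return (C+D*((z-C[2])/D[:,2])[:,None])[:,:2]
def capmask(p):
    q=p.astype(int); return ((q.max(2)<75)&(np.ptp(q,axis=2)<22)).astype(np.uint8)
def cap_px(p,near,r=14):
    m=capmask(p);k,l,s,ce=cv2.connectedComponentsWithStats(m)
    ok=[i for i in range(1,k) if s[i,4]>=8 and np.hypot(*(ce[i]-near))<r]
    i=max(ok,key=lambda i:s[i,4]);return ce[i],s[i]
E
python3 - <<'E'
from ray import *
near={'top':{8:(110,247),15:(378,167),30:(324,214),60:(402,233),100:(322,159)},'scene':{8:(403,193),15:(138,162),30:(206,148),60:(162,119),100:(180,173)}}
H={8:.062,15:.064,30:.072,60:.082,100:.09}
for b in H:
  for n in near:
    p,_=bot.capture(n);ce,s=cap_px(p,near[n][b]);print(b,n,ce.round(1),s,'%s'%cast(n,[ce],H[b]-.006).round(4))
for n in near:
    p,_=bot.capture(n);m=(p.min(2)>(140)).astype(np.uint8)
    k,l,s,_=cv2.connectedComponentsWithStats(m);i=1+np.argmax([s[j,4] if (80<s[j,0]<300 and s[j,4]<9000 and s[j,1]>140) else 0 for j in range(1,k)])
    c=max(cv2.findContours((l==i).astype(np.uint8),0,1)[0],key=cv2.contourArea)
    r=cv2.minAreaRect((cast(n,c,.012)*1000).astype(np.float32));print(n,s[i],r)
# divider ends, far rim, top
px=[(80+x/4,130+y/4) for x,y in[(175,380),(272,297),(367,215),(462,140)]]
print(cast('top',px,.014).round(4))
E
```

```text
8 top [111.8 247.5] [110 245   4   6  12] [[0.4688 0.3016]]
8 scene [402.9 192.8] [399 189   9   9  57] [[0.4668 0.3084]]
15 top [376.5 168.9] [374 165   8   7  22] [[ 0.6166 -0.2587]]
15 scene [136.8 162.4] [133 158   9   9  65] [[ 0.6198 -0.2625]]
30 top [319.8 215.5] [319 212   4   8   8] [[ 0.5187 -0.1283]]
30 scene [205.2 148.3] [200 144  11  10  87] [[ 0.5199 -0.1384]]
60 top [396.9 235.2] [394 227  11  15  39] [[ 0.4725 -0.2788]]
60 scene [161.3 118.9] [156 114  12  11 106] [[ 0.474  -0.2883]]
100 top [319.8 166.2] [314 161  15   8  33] [[ 0.6198 -0.1324]]
100 scene [179.2 173.1] [171 165  18  17 238] [[ 0.6331 -0.1372]]
top [  93  143  147  128 5683] ((562.0147094726562, 196.9622802734375), (77.96817016601562, 386.0184631347656), 39.8209114074707)
scene [ 249  193  172   63 5075] ((560.9650268554688, 199.8660125732422), (83.7890853881836, 384.3229064941406), 39.8961067199707)
[[0.5195 0.2932]
 [0.5638 0.2417]
 [0.6088 0.1898]
 [0.6508 0.1364]]
```

```bash
cat > to.py <<'E'
import sys,numpy as np
from rig import bot
from scipy.spatial.transform import Rotation as R
T={'15':(.620,-.261),'30':(.520,-.137),'60':(.474,-.287),'100':(.633,-.136),'b1':(.5172,.2514),'b2':(.5615,.1985),'b3':(.6058,.1456),'b4':(.650,.0927)}
o=bot.get_obs();q=o['eef_rot'];r=R.from_quat([q[1],q[2],q[3],q[0]])
s=np.sin(np.radians(39.9));c=np.cos(np.radians(39.9))
G=R.from_matrix(np.array([[-s,c,0],[c,s,0],[0,0,-1]]).T.T)
z=float(sys.argv[2]);t=np.array([*T[sys.argv[1]],z])
print('t %.2f'%o['time'],'pos',o['eef_pos'].round(4),'shift cm (now)',(r.inv().apply(t-o['eef_pos'])*100).round(2),'(goal axes)',(G.inv().apply(t-o['eef_pos'])*100).round(2),'turn',(r.inv()*G).as_rotvec().round(3),'width',round(o['width']*8.81,2),'grip',round(o['gripper_force'],1),'F',o['force'].round(1))
E
python3 -m creep '[{"wz":0.12},{"wz":0.12},{"wz":0.12},{"wz":0.12}]' 8.8; python3 to.py 15 0.16
```

```text
t 0.80 pos [0.2024 0.5114 0.2153] shift cm (now) [-67.25 -56.46   5.53] (goal axes) [-86.05 -17.51   5.53] turn [0.    0.    0.498] width 8.81 grip 0.0 F [ 0.2  0.5 -0.7]invalid input at $[0]: expected keys x, y, z, wx, wy, wz
```

```bash
python3 -m creep '[{"x":0,"y":0,"z":0,"wx":0,"wy":0,"wz":0.124},{"x":0,"y":0,"z":0,"wx":0,"wy":0,"wz":0.124},{"x":0,"y":0,"z":0,"wx":0,"wy":0,"wz":0.124},{"x":0,"y":0,"z":0,"wx":0,"wy":0,"wz":0.124}]' 8.8; 
python3 -m creep '[{"x":-4,"y":-0.8,"z":0.5,"wx":0,"wy":0,"wz":0},{"x":-4,"y":-0.8,"z":0.5,"wx":0,"wy":0,"wz":0},{"x":-4,"y":-0.8,"z":0.5,"wx":0,"wy":0,"wz":0},{"x":-4,"y":-0.8,"z":0.5,"wx":0,"wy":0,"wz":0},{"x":-4,"y":-0.8,"z":0.5,"wx":0,"wy":0,"wz":0},{"x":-4,"y":-0.8,"z":0.5,"wx":0,"wy":0,"wz":0},{"x":-4,"y":-0.8,"z":0.5,"wx":0,"wy":0,"wz":0},{"x":-4,"y":-0.8,"z":0.5,"wx":0,"wy":0,"wz":0}]'; python3 to.py 15 0.16
```

```text
time: 1.13
eef_pos: [0.2024, 0.5114, 0.2153]
eef_rot: [0.0, 0.425, 0.905, -0.0]
force: [0.0, 1.0, -0.4]
width: 1.0
gripper_force: 0.0
time: 1.8
eef_pos: [0.3595, 0.2233, 0.1753]
eef_rot: [0.0, 0.423, 0.906, 0.0]
force: [0.3, 1.3, 0.4]
width: 1.0
gripper_force: 0.0
t 1.80 pos [0.3595 0.2233 0.1753] shift cm (now) [-53.84 -11.19   1.54] (goal axes) [-53.87 -11.08   1.53] turn [0.001 0.    0.002] width 8.81 grip 0.0 F [0.3 1.3 0.4]
```

```bash
python3 -m creep '[{"x":-4,"y":-0.8,"z":0.1,"wx":0,"wy":0,"wz":0},{"x":-4,"y":-0.8,"z":0.1,"wx":0,"wy":0,"wz":0},{"x":-4,"y":-0.8,"z":0.1,"wx":0,"wy":0,"wz":0},{"x":-4,"y":-0.8,"z":0.1,"wx":0,"wy":0,"wz":0},{"x":-4,"y":-0.8,"z":0.1,"wx":0,"wy":0,"wz":0},{"x":-4,"y":-0.8,"z":0.1,"wx":0,"wy":0,"wz":0},{"x":-4,"y":-0.8,"z":0.1,"wx":0,"wy":0,"wz":0},{"x":-4,"y":-0.8,"z":0.1,"wx":0,"wy":0,"wz":0}]' >/dev/null
python3 -m creep '[{"x":-4,"y":-0.8,"z":0.1,"wx":0,"wy":0,"wz":0},{"x":-4,"y":-0.8,"z":0.1,"wx":0,"wy":0,"wz":0},{"x":-4,"y":-0.9,"z":0.1,"wx":0,"wy":0,"wz":0},{"x":-3,"y":-0.9,"z":0.1,"wx":0,"wy":0,"wz":0},{"x":-3,"y":-0.7,"z":0.1,"wx":0,"wy":0,"wz":0},{"x":-2.5,"y":-0.7,"z":0.1,"wx":0,"wy":0,"wz":0},{"x":-1.3,"y":0,"z":0.1,"wx":0,"wy":0,"wz":0},{"x":0,"y":0,"z":0,"wx":0,"wy":0,"wz":0}]'; python3 to.py 15 0.017
python3 - <<'E'
from rig import bot
import cv2
for n,(a,b,c,d) in {'scene':(80,230,90,290),'top':(130,280,280,480)}.items():
    p,_=bot.capture(n);cv2.imwrite(f'pics/{n}1.png',cv2.resize(p[a:b,c:d,::-1],None,fx=3,fy=3,interpolation=cv2.INTER_CUBIC))
E
```

```text
time: 3.13
eef_pos: [0.6195, -0.2614, 0.159]
eef_rot: [-0.0, 0.424, 0.906, -0.0]
force: [0.0, -0.1, -0.7]
width: 1.001
gripper_force: 0.0
t 3.13 pos [ 0.6195 -0.2614  0.159 ] shift cm (now) [-1.00e-02  7.00e-02  1.42e+01] (goal axes) [-0.    0.06 14.2 ] turn [-0.    -0.    -0.001] width 8.82 grip 0.0 F [ 0.  -0.1 -0.7]
```

View pics/scene1.png

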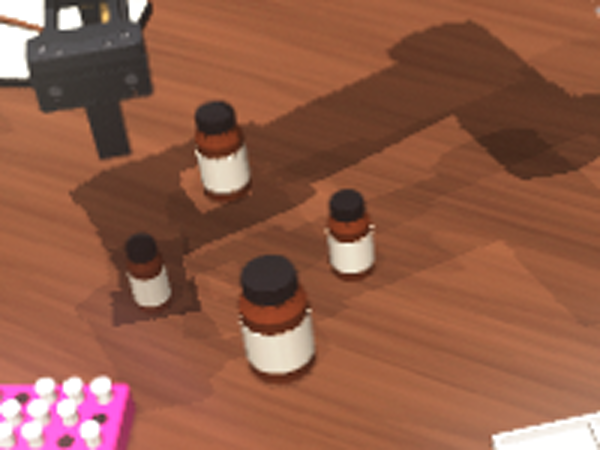

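The crop shows one finger above the smallest bottle (crop (145,270)), with the bottles unmoved and no neighbour in the fingers' path. Going down.

```bash
python3 -m creep '[{"x":0,"y":0,"z":2.5,"wx":0,"wy":0,"wz":0},{"x":0,"y":0,"z":2.5,"wx":0,"wy":0,"wz":0},{"x":0,"y":0,"z":2.5,"wx":0,"wy":0,"wz":0},{"x":0,"y":0,"z":2.5,"wx":0,"wy":0,"wz":0},{"x":0,"y":0,"z":2,"wx":0,"wy":0,"wz":0},{"x":0,"y":0,"z":1.5,"wx":0,"wy":0,"wz":0},{"x":0,"y":0,"z":0.7,"wx":0,"wy":0,"wz":0},{"x":0,"y":0,"z":0,"wx":0,"wy":0,"wz":0}]'
python3 -m creep '[{"x":0,"y":0,"z":0,"wx":0,"wy":0,"wz":0},{"x":0,"y":0,"z":0,"wx":0,"wy":0,"wz":0},{"x":0,"y":0,"z":0,"wx":0,"wy":0,"wz":0},{"x":0,"y":0,"z":0,"wx":0,"wy":0,"wz":0},{"x":0,"y":0,"z":0,"wx":0,"wy":0,"wz":0},{"x":0,"y":0,"z":0,"wx":0,"wy":0,"wz":0},{"x":0,"y":0,"z":0,"wx":0,"wy":0,"wz":0},{"x":0,"y":0,"z":0,"wx":0,"wy":0,"wz":0}]' 2.2
```

```text
time: 3.9
eef_pos: [0.6182, -0.2577, 0.0173]
eef_rot: [-0.001, 0.422, 0.906, 0.0]
force: [0.9, 0.2, -0.4]
width: 0.998
gripper_force: 0.0
time: 4.57
eef_pos: [0.6189, -0.2591, 0.0183]
eef_rot: [0.0, 0.423, 0.906, -0.0]
force: [-0.6, -0.0, 0.2]
width: 0.416
gripper_force: 0.0
```

```bash
python3 -m creep '[{"x":0,"y":0,"z":0,"wx":0,"wy":0,"wz":0},{"x":0,"y":0,"z":0,"wx":0,"wy":0,"wz":0},{"x":0,"y":0,"z":0,"wx":0,"wy":0,"wz":0},{"x":0,"y":0,"z":0,"wx":0,"wy":0,"wz":0},{"x":0,"y":0,"z":0,"wx":0,"wy":0,"wz":0},{"x":0,"y":0,"z":0,"wx":0,"wy":0,"wz":0}]' 2.2
```

```text
time: 5.07
eef_pos: [0.6189, -0.2591, 0.0182]
eef_rot: [-0.0, 0.423, 0.906, -0.0]
force: [-0.3, -0.5, -0.2]
width: 0.286
gripper_force: 30.0
```

```bash
python3 - <<'E'
from rig import bot
import cv2
p,_=bot.capture('scene');cv2.imwrite('pics/g1.png',cv2.resize(p[110:210,90:220,::-1],None,fx=5,fy=5,interpolation=cv2.INTER_CUBIC))
E
```

```text
(no output)
```

View pics/g1.png

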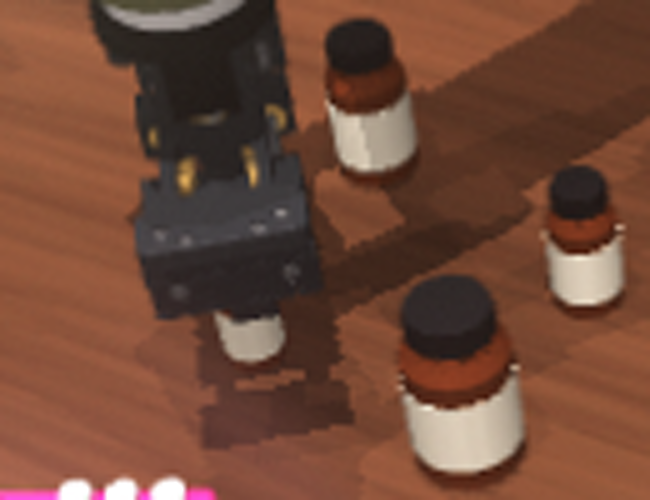

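The crop shows the bottle upright under the gripper, with its label at crop (250,335). The near finger isn't clearly visible, so I'll check the geometry by projection.

```bash
python3 - <<'E'
from ray import *
c=bot.calibration('scene');o=bot.get_obs();P=o['eef_pos'];v=np.array([.767,.641,0])
K=np.array([[c['fx'],0,c['cx']],[0,c['fy'],c['cy']],[0,0,1]])
pts=np.array([P,P+v*.014,P+v*.025,P+v*.014+[0,0,.045],P+v*.0375+[0,0,.064],P+v*.0935+[0,0,.064]])
px=cv2.projectPoints(pts,cv2.Rodrigues(c['R'])[0],c['t'],K,np.array([c['k1'],0,0,0.]))[0][:,0]
print(((px-[90,110])*5).round(0).tolist())
print(cast('scene',[(90+252/5,110+360/5)],0), cast('scene',[(90+285/5,110+335/5),(90+218/5,110+335/5)],.02))
E
```

```text
[[257.0, 326.0], [259.0, 346.0], [261.0, 362.0], [241.0, 274.0], [237.0, 276.0], [248.0, 363.0]]
[[ 0.62443596 -0.26212639]] [[ 0.61972462 -0.24221232]
 [ 0.63273247 -0.27114359]]
```

```bash
python3 - <<'E'
from ray import *
c=bot.calibration('scene');P=np.array([.6195,-.2614,.159]);v=np.array([.767,.641,0]);u=np.array([-.641,.767,0])
K=np.array([[c['fx'],0,c['cx']],[0,c['fy'],c['cy']],[0,0,1]])
pts=np.array([P,P+v*.044,P+v*.061,P-v*.044,P-v*.061,P+u*.044,P-u*.044])
px=cv2.projectPoints(pts,cv2.Rodrigues(c['R'])[0],c['t'],K,np.array([c['k1'],0,0,0.]))[0][:,0]
print(((px-[90,80])*3).round(0).tolist())
p,_=bot.capture('top');cv2.imwrite('pics/g1t.png',cv2.resize(p[110:260,300:450,::-1],None,fx=4,fy=4,interpolation=cv2.INTER_CUBIC))
E
```

```text
[[115.0, 140.0], [119.0, 177.0], [120.0, 193.0], [112.0, 106.0], [111.0, 93.0], [177.0, 130.0], [52.0, 151.0]]
```

View pics/g1t.png

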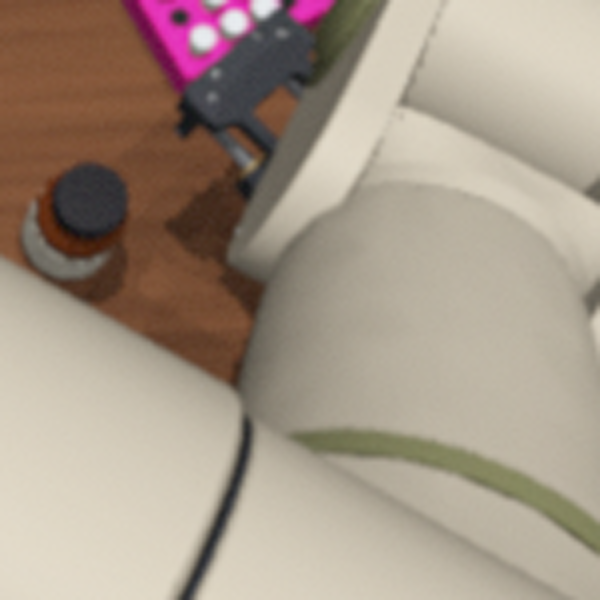

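View pics/top1.png

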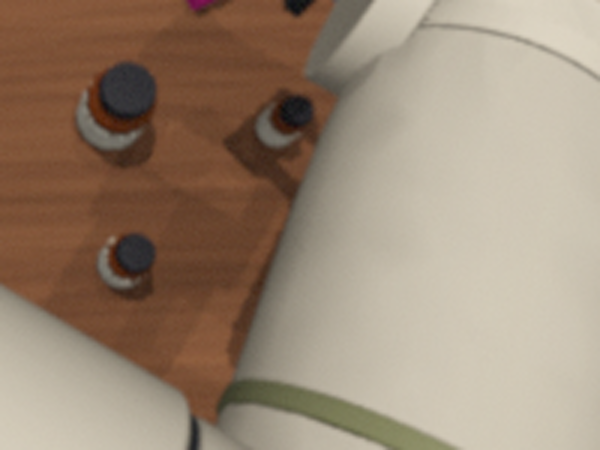

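The top views show the tool clear of the neighbours and overlapping the pink rack only in projection. I'll use the depth to settle finger against bottle.

```bash
python3 - <<'E'
from h import *
p,W=cloud('scene')
for r in range(164,188,1): print(r,(r-110)*5,p[r,140],W[r,140].round(3), W[r,136].round(3),W[r,145].round(3))
E
```

```text
164 270 [44 37 37] [ 0.678 -0.198  0.124] [ 0.688 -0.199  0.132] [ 0.67  -0.192  0.12 ]
165 275 [42 35 35] [ 0.679 -0.197  0.123] [ 0.681 -0.206  0.12 ] [ 0.672 -0.191  0.119]
166 280 [43 36 35] [ 0.677 -0.199  0.118] [ 0.684 -0.204  0.121] [ 0.672 -0.191  0.116]
167 285 [43 36 36] [ 0.68  -0.197  0.118] [ 0.685 -0.204  0.119] [ 0.672 -0.191  0.114]
168 290 [43 36 35] [ 0.679 -0.199  0.113] [ 0.685 -0.205  0.116] [ 0.671 -0.193  0.109]
169 295 [46 39 38] [ 0.681 -0.198  0.113] [ 0.685 -0.205  0.113] [ 0.672 -0.193  0.108]
170 300 [47 40 40] [ 0.679 -0.2    0.108] [ 0.685 -0.206  0.11 ] [ 0.627 -0.236  0.051]
171 305 [43 34 34] [ 0.636 -0.243  0.052] [ 0.685 -0.207  0.107] [ 0.63  -0.234  0.05 ]
172 310 [44 34 35] [ 0.638 -0.242  0.051] [ 0.643 -0.249  0.053] [ 0.63  -0.235  0.048]
173 315 [48 40 39] [ 0.638 -0.242  0.049] [ 0.643 -0.25   0.05 ] [ 0.616 -0.249  0.027]
174 320 [161 146 131] [ 0.629 -0.253  0.033] [ 0.634 -0.26   0.035] [ 0.616 -0.249  0.024]
175 325 [172 157 141] [ 0.629 -0.253  0.03 ] [ 0.634 -0.261  0.032] [ 0.616 -0.251  0.02 ]
176 330 [173 157 141] [ 0.629 -0.254  
[... 344 characters left out ...]
43] [ 0.632 -0.255  0.016] [ 0.634 -0.264  0.015] [ 0.622 -0.249  0.01 ]
181 355 [176 161 143] [ 0.633 -0.254  0.014] [ 0.634 -0.266  0.01 ] [ 0.621 -0.25   0.005]
182 360 [125  94  77] [ 0.63  -0.258  0.007] [ 0.634 -0.267  0.006] [ 0.622 -0.25   0.002]
183 365 [78 40 31] [ 0.632 -0.257  0.005] [ 0.631 -0.27  -0.001] [ 0.625 -0.248  0.003]
184 370 [78 41 32] [ 0.633 -0.257  0.003] [ 0.635 -0.267  0.001] [ 0.627 -0.247  0.002]
185 375 [78 48 39] [ 0.634 -0.256  0.001] [ 0.636 -0.267 -0.001] [ 0.629 -0.246  0.001]
186 380 [126  74  56] [ 0.638 -0.254  0.002] [ 0.641 -0.263  0.001] [ 0.63  -0.245 -0.001]
187 385 [125  75  57] [ 0.64  -0.252  0.001] [ 0.642 -0.262 -0.001] [ 0.635 -0.242  0.001]
```

Depth shows the fingertips really end at z ≈ 0.047, and the body underside sits at about 0.108. The reported TCP of 0.018 is therefore about 29 mm too low, and the pads are on the bottle's shoulder; xy agrees. I'll open, go down 2.6 cm, and check again.

```bash
python3 -m creep '[{"x":0,"y":0,"z":0,"wx":0,"wy":0,"wz":0},{"x":0,"y":0,"z":0,"wx":0,"wy":0,"wz":0},{"x":0,"y":0,"z":0,"wx":0,"wy":0,"wz":0},{"x":0,"y":0,"z":0,"wx":0,"wy":0,"wz":0},{"x":0,"y":0,"z":0,"wx":0,"wy":0,"wz":0},{"x":0,"y":0,"z":0,"wx":0,"wy":0,"wz":0}]' 6 
python3 -m creep '[{"x":0,"y":0,"z":0.6,"wx":0,"wy":0,"wz":0},{"x":0,"y":0,"z":0.6,"wx":0,"wy":0,"wz":0},{"x":0,"y":0,"z":0.6,"wx":0,"wy":0,"wz":0},{"x":0,"y":0,"z":0.4,"wx":0,"wy":0,"wz":0},{"x":0,"y":0,"z":0.4,"wx":0,"wy":0,"wz":0},{"x":0,"y":0,"z":0,"wx":0,"wy":0,"wz":0},{"x":0,"y":0,"z":0,"wx":0,"wy":0,"wz":0}]'
cat >tip.py <<'E'
from h import *
o=bot.get_obs();P=o['eef_pos'];p,W=cloud('scene')
D=W-P;v=D[...,0]*.767+D[...,1]*.641;u=-D[...,0]*.641+D[...,1]*.767
m=(p.max(2)<75)&(abs(u)<.03)&(v>-.02)&(v<.13)&(W[...,2]>.004)
k,l,s,_=cv2.connectedComponentsWithStats(m.astype(np.uint8));i=1+np.argmax(s[1:,4]);m=l==i
z=W[...,2]
for lo in np.arange(-.02,.1,.005):
    k=m&(D[...,2]>lo)&(D[...,2]<lo+.005)
    if k.sum()>2: print('%.3f'%lo,'n',k.sum(),'v',np.percentile(v[k],[5,50,95]).round(3),'u',np.percentile(u[k],[5,50,95]).round(3))
E
python3 tip.py
```

```text
time: 5.72
eef_pos: [0.619, -0.259, 0.0183]
eef_rot: [-0.0, 0.423, 0.906, 0.0]
force: [-0.5, 0.3, -0.8]
width: 0.678
gripper_force: 0.0
time: 6.3
eef_pos: [0.6189, -0.259, -0.008]
eef_rot: [-0.0, 0.423, 0.906, 0.0]
force: [0.3, -0.3, 0.1]
width: 0.683
gripper_force: 0.0
0.025 n 4 v [0.041 0.041 0.043] u [-0.001  0.009  0.011]
0.030 n 16 v [0.042 0.043 0.044] u [-0.008  0.001  0.011]
0.035 n 16 v [0.041 0.043 0.045] u [-0.006  0.001  0.011]
0.040 n 15 v [0.04  0.044 0.045] u [-0.007  0.003  0.012]
0.045 n 13 v [0.043 0.044 0.045] u [-0.007 -0.001  0.009]
0.050 n 7 v [0.044 0.045 0.047] u [-0.003  0.005  0.011]
0.085 n 10 v [0.082 0.084 0.084] u [-0.02  0.    0.02]
0.090 n 49 v [0.082 0.085 0.086] u [-0.026 -0.002  0.026]
0.095 n 52 v [0.083 0.085 0.086] u [-0.027  0.003  0.028]
```

The tip is confirmed: true tip height = reported + 28 mm, now about 0.020. Going 2 mm lower and gripping.

```bash
python3 -m creep '[{"x":0,"y":0,"z":0.2,"wx":0,"wy":0,"wz":0},{"x":0,"y":0,"z":0,"wx":0,"wy":0,"wz":0},{"x":0,"y":0,"z":0,"wx":0,"wy":0,"wz":0},{"x":0,"y":0,"z":0,"wx":0,"wy":0,"wz":0},{"x":0,"y":0,"z":0,"wx":0,"wy":0,"wz":0},{"x":0,"y":0,"z":0,"wx":0,"wy":0,"wz":0},{"x":0,"y":0,"z":0,"wx":0,"wy":0,"wz":0},{"x":0,"y":0,"z":0,"wx":0,"wy":0,"wz":0}]' 2.2
python3 -m creep '[{"x":0,"y":0,"z":0,"wx":0,"wy":0,"wz":0},{"x":0,"y":0,"z":0,"wx":0,"wy":0,"wz":0}]'
python3 to.py b1 0.12
```

```text
time: 7.02
eef_pos: [0.619, -0.2591, -0.0096]
eef_rot: [0.0, 0.423, 0.906, -0.0]
force: [-0.6, -0.1, 1.7]
width: 0.305
gripper_force: 30.0
time: 7.18
eef_pos: [0.619, -0.2591, -0.0096]
eef_rot: [0.0, 0.423, 0.906, -0.0]
force: [0.1, 0.2, 0.5]
width: 0.305
gripper_force: 30.0
t 7.18 pos [ 0.619  -0.2591 -0.0096] shift cm (now) [ 45.65  25.01 -12.97] (goal axes) [ 45.69  24.94 -12.96] turn [0.    0.    0.002] width 2.69 grip 30.0 F [0.1 0.2 0.5]
```

```bash
python3 -m creep '[{"x":0,"y":0,"z":-1,"wx":0,"wy":0,"wz":0},{"x":0,"y":0,"z":-2,"wx":0,"wy":0,"wz":0},{"x":0,"y":0,"z":-3,"wx":0,"wy":0,"wz":0},{"x":0,"y":0,"z":-3,"wx":0,"wy":0,"wz":0},{"x":0,"y":0,"z":-2.5,"wx":0,"wy":0,"wz":0},{"x":1,"y":0.5,"z":-1.5,"wx":0,"wy":0,"wz":0},{"x":2,"y":1,"z":0,"wx":0,"wy":0,"wz":0},{"x":3,"y":1.6,"z":0,"wx":0,"wy":0,"wz":0}]'
python3 -m creep '[{"x":3.4,"y":1.8,"z":0,"wx":0,"wy":0,"wz":0},{"x":3.4,"y":1.8,"z":0,"wx":0,"wy":0,"wz":0},{"x":3.4,"y":1.8,"z":0,"wx":0,"wy":0,"wz":0},{"x":3.4,"y":1.8,"z":0,"wx":0,"wy":0,"wz":0},{"x":3.4,"y":1.8,"z":0,"wx":0,"wy":0,"wz":0},{"x":3.4,"y":1.8,"z":0,"wx":0,"wy":0,"wz":0},{"x":3.4,"y":1.8,"z":0,"wx":0,"wy":0,"wz":0},{"x":3.4,"y":1.8,"z":0,"wx":0,"wy":0,"wz":0}]'
python3 to.py b1 0.12
```

```text
time: 7.85
eef_pos: [0.604, -0.1937, 0.121]
eef_rot: [0.001, 0.424, 0.906, -0.0]
force: [0.4, 0.7, -0.6]
width: 0.305
gripper_force: 30.0
time: 8.52
eef_pos: [0.5381, 0.11, 0.1202]
eef_rot: [-0.0, 0.423, 0.906, -0.0]
force: [1.0, 0.5, 0.5]
width: 0.307
gripper_force: 30.0
t 8.52 pos [0.5381 0.11   0.1202] shift cm (now) [12.17  7.49  0.03] (goal axes) [12.18  7.47  0.02] turn [-0.    -0.001  0.002] width 2.71 grip 30.0 F [1.  0.5 0.5]
```

```bash
python3 -m creep '[{"x":3.4,"y":2,"z":0,"wx":0,"wy":0,"wz":0},{"x":3.2,"y":2,"z":0,"wx":0,"wy":0,"wz":0},{"x":2.8,"y":1.8,"z":0,"wx":0,"wy":0,"wz":0},{"x":1.8,"y":1.2,"z":0,"wx":0,"wy":0,"wz":0},{"x":1,"y":0.5,"z":1,"wx":0,"wy":0,"wz":0},{"x":0,"y":0,"z":2,"wx":0,"wy":0,"wz":0},{"x":0,"y":0,"z":2.5,"wx":0,"wy":0,"wz":0},{"x":0,"y":0,"z":2.5,"wx":0,"wy":0,"wz":0}]'
python3 -m creep '[{"x":0,"y":0,"z":2,"wx":0,"wy":0,"wz":0},{"x":0,"y":0,"z":1,"wx":0,"wy":0,"wz":0},{"x":0,"y":0,"z":0.5,"wx":0,"wy":0,"wz":0},{"x":0,"y":0,"z":0,"wx":0,"wy":0,"wz":0}]'
python3 to.py b1 -0.005
python3 - <<'E'
from rig import bot
import cv2
p,_=bot.capture('scene');cv2.imwrite('pics/b1.png',cv2.resize(p[130:260,245:425,::-1],None,fx=4,fy=4,interpolation=cv2.INTER_CUBIC))
E
```

```text
time: 9.18
eef_pos: [0.5179, 0.2492, 0.0389]
eef_rot: [-0.0, 0.423, 0.906, -0.0]
force: [0.2, -0.2, -0.9]
width: 0.306
gripper_force: 30.0
time: 9.52
eef_pos: [0.5182, 0.2491, 0.0045]
eef_rot: [-0.001, 0.423, 0.906, -0.001]
force: [-0.2, -0.4, -0.3]
width: 0.308
gripper_force: 30.0
t 9.52 pos [0.5182 0.2491 0.0045] shift cm (now) [0.25 0.07 0.95] (goal axes) [0.25 0.07 0.95] turn [-0.002 -0.001  0.001] width 2.72 grip 30.0 F [-0.2 -0.4 -0.3]
```

View pics/b1.png

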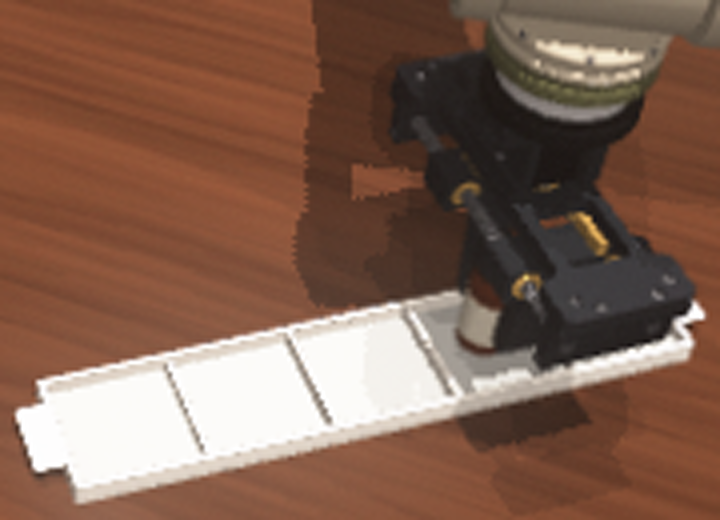

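The bottle hangs upright over bay 1 at crop (480,320). The divider at crop (430,350) is clear to its left. Lowering the last centimetre.

```bash
python3 -m creep '[{"x":0.2,"y":0,"z":0.3,"wx":0,"wy":0,"wz":0},{"x":0,"y":0,"z":0.3,"wx":0,"wy":0,"wz":0},{"x":0,"y":0,"z":0.2,"wx":0,"wy":0,"wz":0},{"x":0,"y":0,"z":0.1,"wx":0,"wy":0,"wz":0},{"x":0,"y":0,"z":0.1,"wx":0,"wy":0,"wz":0},{"x":0,"y":0,"z":0,"wx":0,"wy":0,"wz":0}]'; python3 to.py b1 -.0056
```

```text
time: 10.07
eef_pos: [0.5174, 0.251, -0.0048]
eef_rot: [-0.0, 0.423, 0.906, -0.0]
force: [0.2, 0.2, -0.8]
width: 0.306
gripper_force: 30.0
t 10.07 pos [ 0.5174  0.251  -0.0048] shift cm (now) [0.05 0.01 0.08] (goal axes) [0.05 0.01 0.08] turn [-0.     0.     0.002] width 2.69 grip 30.0 F [ 0.2  0.2 -0.8]
```

```bash
python3 -m creep '[{"x":0,"y":0,"z":0.1,"wx":0,"wy":0,"wz":0},{"x":0,"y":0,"z":0,"wx":0,"wy":0,"wz":0}]'
python3 -m creep '[{"x":0,"y":0,"z":0,"wx":0,"wy":0,"wz":0},{"x":0,"y":0,"z":0,"wx":0,"wy":0,"wz":0},{"x":0,"y":0,"z":0,"wx":0,"wy":0,"wz":0},{"x":0,"y":0,"z":0,"wx":0,"wy":0,"wz":0},{"x":0,"y":0,"z":0,"wx":0,"wy":0,"wz":0},{"x":0,"y":0,"z":0,"wx":0,"wy":0,"wz":0},{"x":0,"y":0,"z":0,"wx":0,"wy":0,"wz":0}]' 7
python3 -m creep '[{"x":0,"y":0,"z":-1,"wx":0,"wy":0,"wz":0},{"x":0,"y":0,"z":-2,"wx":0,"wy":0,"wz":0},{"x":0,"y":0,"z":-3,"wx":0,"wy":0,"wz":0},{"x":0,"y":0,"z":-3,"wx":0,"wy":0,"wz":0},{"x":0,"y":0,"z":-2.5,"wx":0,"wy":0,"wz":0},{"x":0,"y":0,"z":-1,"wx":0,"wy":0,"wz":0}]'
python3 to.py 30 0.12
```

```text
time: 10.23
eef_pos: [0.5175, 0.251, -0.0057]
eef_rot: [0.0, 0.423, 0.906, 0.0]
force: [0.7, 0.1, -0.8]
width: 0.305
gripper_force: 30.0
time: 10.82
eef_pos: [0.5174, 0.251, -0.0057]
eef_rot: [0.0, 0.423, 0.906, -0.0]
force: [-0.4, -0.6, 0.5]
width: 0.79
gripper_force: 0.0
time: 11.32
eef_pos: [0.5186, 0.2514, 0.1235]
eef_rot: [0.002, 0.423, 0.906, 0.002]
force: [0.6, 0.4, 0.4]
width: 0.792
gripper_force: 0.0
t 11.32 pos [0.5186 0.2514 0.1235] shift cm (now) [-29.84 -24.86   0.29] (goal axes) [-29.88 -24.8    0.35] turn [0.005 0.003 0.002] width 6.98 grip 0.0 F [0.6 0.4 0.4]
```

```bash
python3 -m creep '[{"x":-2,"y":-1.6,"z":0,"wx":0,"wy":0,"wz":0},{"x":-3,"y":-2.5,"z":0,"wx":0,"wy":0,"wz":0},{"x":-3,"y":-2.5,"z":0,"wx":0,"wy":0,"wz":0},{"x":-3,"y":-2.5,"z":0,"wx":0,"wy":0,"wz":0},{"x":-3,"y":-2.5,"z":0,"wx":0,"wy":0,"wz":0},{"x":-3,"y":-2.5,"z":0,"wx":0,"wy":0,"wz":0},{"x":-3,"y":-2.5,"z":0,"wx":0,"wy":0,"wz":0},{"x":-3,"y":-2.5,"z":0,"wx":0,"wy":0,"wz":0}]' >/dev/null
python3 -m creep '[{"x":-3,"y":-2.5,"z":0,"wx":0,"wy":0,"wz":0},{"x":-2.5,"y":-2.2,"z":0,"wx":0,"wy":0,"wz":0},{"x":-1.4,"y":-1,"z":0,"wx":0,"wy":0,"wz":0},{"x":0,"y":0,"z":0,"wx":0,"wy":0,"wz":0}]' >/dev/null
python3 to.py 30 -0.008
python3 - <<'E'
from rig import bot
from ray import *
p,_=bot.capture('scene');cv2.imwrite('pics/b1done.png',cv2.resize(p[80:240,130:430,::-1],None,fx=2.6,fy=2.6,interpolation=cv2.INTER_CUBIC))
for b,h,nr in((15,.068,None),(30,.072,(206,148)),(60,.082,(162,119)),(100,.09,(180,173)),(8,.062,(403,193))):
    if nr:
        try: ce,s=cap_px(p,nr,8);print(b,s[4],cast('scene',[ce],h-.006).round(3))
        except ValueError: print(b,'hidden')
E
```

```text
t 12.32 pos [ 0.5194 -0.1408  0.1188] shift cm (now) [ 0.26  0.3  12.68] (goal axes) [ 0.25  0.29 12.68] turn [-0.001  0.    -0.002] width 7.06 grip 0.0 F [-0.7 -0.5 -0.1]
30 101 [[ 0.519 -0.139]]
60 106 [[ 0.474 -0.288]]
100 241 [[ 0.633 -0.137]]
8 58 [[0.467 0.308]]
```

View pics/b1done.png

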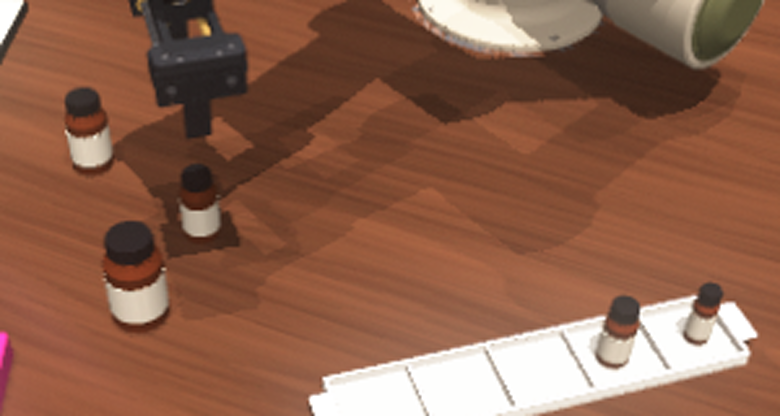

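The smallest bottle stands upright in bay 1 at crop (617,335), with the little bottle beside it at crop (703,315). The gripper is above the 30 ml bottle. Picking that one next.

```bash
python3 -m creep '[{"x":0.2,"y":0.2,"z":2.5,"wx":0,"wy":0,"wz":0},{"x":0,"y":0,"z":2.5,"wx":0,"wy":0,"wz":0},{"x":0,"y":0,"z":2.5,"wx":0,"wy":0,"wz":0},{"x":0,"y":0,"z":2,"wx":0,"wy":0,"wz":0},{"x":0,"y":0,"z":1.5,"wx":0,"wy":0,"wz":0},{"x":0,"y":0,"z":1,"wx":0,"wy":0,"wz":0},{"x":0,"y":0,"z":0.6,"wx":0,"wy":0,"wz":0},{"x":0,"y":0,"z":0,"wx":0,"wy":0,"wz":0}]'
python3 -m creep '[{"x":0,"y":0,"z":0,"wx":0,"wy":0,"wz":0},{"x":0,"y":0,"z":0,"wx":0,"wy":0,"wz":0},{"x":0,"y":0,"z":0,"wx":0,"wy":0,"wz":0},{"x":0,"y":0,"z":0,"wx":0,"wy":0,"wz":0},{"x":0,"y":0,"z":0,"wx":0,"wy":0,"wz":0},{"x":0,"y":0,"z":0,"wx":0,"wy":0,"wz":0},{"x":0,"y":0,"z":0,"wx":0,"wy":0,"wz":0},{"x":0,"y":0,"z":0,"wx":0,"wy":0,"wz":0}]' 2.8
python3 to.py b2 0.12
```

```text
time: 13.03
eef_pos: [0.5195, -0.1337, -0.0075]
eef_rot: [-0.001, 0.422, 0.906, 0.0]
force: [0.0, -0.8, -0.4]
width: 0.795
gripper_force: 0.0
time: 13.7
eef_pos: [0.5199, -0.1348, -0.0065]
eef_rot: [0.0, 0.423, 0.906, -0.0]
force: [-1.6, -0.7, 3.4]
width: 0.376
gripper_force: 30.0
t 13.70 pos [ 0.5199 -0.1348 -0.0065] shift cm (now) [ 22.85  24.61 -12.65] (goal axes) [ 22.9   24.57 -12.65] turn [0.    0.    0.002] width 3.31 grip 30.0 F [-1.6 -0.7  3.4]
```

```bash
python3 -m creep '[{"x":0,"y":0,"z":-1,"wx":0,"wy":0,"wz":0},{"x":0,"y":0,"z":-2,"wx":0,"wy":0,"wz":0},{"x":0,"y":0,"z":-3,"wx":0,"wy":0,"wz":0},{"x":0,"y":0,"z":-3,"wx":0,"wy":0,"wz":0},{"x":0,"y":0,"z":-2.5,"wx":0,"wy":0,"wz":0},{"x":1,"y":1,"z":-1.1,"wx":0,"wy":0,"wz":0},{"x":2,"y":2.2,"z":0,"wx":0,"wy":0,"wz":0},{"x":2.7,"y":2.9,"z":0,"wx":0,"wy":0,"wz":0}]'>/dev/null
python3 -m creep '[{"x":2.7,"y":2.9,"z":0,"wx":0,"wy":0,"wz":0},{"x":2.7,"y":2.9,"z":0,"wx":0,"wy":0,"wz":0},{"x":2.7,"y":2.9,"z":0,"wx":0,"wy":0,"wz":0},{"x":2.7,"y":2.9,"z":0,"wx":0,"wy":0,"wz":0},{"x":2.6,"y":2.8,"z":0,"wx":0,"wy":0,"wz":0},{"x":2.3,"y":2.4,"z":0,"wx":0,"wy":0,"wz":0},{"x":1.5,"y":1.6,"z":0,"wx":0,"wy":0,"wz":0},{"x":0,"y":0,"z":0,"wx":0,"wy":0,"wz":0}]'
python3 to.py b2 -0.0025
```

```text
time: 15.03
eef_pos: [0.56, 0.2021, 0.1196]
eef_rot: [-0.0, 0.421, 0.907, 0.001]
force: [-0.4, -1.0, -0.6]
width: 0.376
gripper_force: 30.0
t 15.03 pos [0.56   0.2021 0.1196] shift cm (now) [-0.38 -0.13 12.21] (goal axes) [-0.38 -0.11 12.21] turn [ 0.001 -0.001  0.006] width 3.31 grip 30.0 F [-0.4 -1.  -0.6]
```

```bash
python3 -m creep '[{"x":-0.1,"y":0,"z":2,"wx":0,"wy":0,"wz":0},{"x":0,"y":0,"z":3,"wx":0,"wy":0,"wz":0},{"x":0,"y":0,"z":3,"wx":0,"wy":0,"wz":0},{"x":0,"y":0,"z":2,"wx":0,"wy":0,"wz":0},{"x":0,"y":0,"z":1,"wx":0,"wy":0,"wz":0},{"x":0,"y":0,"z":0.5,"wx":0,"wy":0,"wz":0},{"x":0,"y":0,"z":0.3,"wx":0,"wy":0,"wz":0},{"x":0,"y":0,"z":0,"wx":0,"wy":0,"wz":0}]'
python3 to.py b2 -0.0025
```

```text
time: 15.7
eef_pos: [0.5614, 0.1973, 0.0019]
eef_rot: [0.0, 0.423, 0.906, 0.0]
force: [0.0, -0.3, -0.7]
width: 0.373
gripper_force: 30.0
t 15.70 pos [0.5614 0.1973 0.0019] shift cm (now) [0.09 0.08 0.44] (goal axes) [0.09 0.08 0.44] turn [0.001 0.001 0.001] width 3.29 grip 30.0 F [ 0.  -0.3 -0.7]
```

Then release, lift, and head to the 60 ml bottle.

```bash
python3 -m creep '[{"x":0,"y":0,"z":0.2,"wx":0,"wy":0,"wz":0},{"x":0,"y":0,"z":0.1,"wx":0,"wy":0,"wz":0},{"x":0,"y":0,"z":0.1,"wx":0,"wy":0,"wz":0},{"x":0,"y":0,"z":0.1,"wx":0,"wy":0,"wz":0},{"x":0,"y":0,"z":0,"wx":0,"wy":0,"wz":0}]'
python3 -m creep '[{"x":0,"y":0,"z":0,"wx":0,"wy":0,"wz":0},{"x":0,"y":0,"z":0,"wx":0,"wy":0,"wz":0},{"x":0,"y":0,"z":0,"wx":0,"wy":0,"wz":0},{"x":0,"y":0,"z":0,"wx":0,"wy":0,"wz":0},{"x":0,"y":0,"z":0,"wx":0,"wy":0,"wz":0},{"x":0,"y":0,"z":0,"wx":0,"wy":0,"wz":0},{"x":0,"y":0,"z":0,"wx":0,"wy":0,"wz":0}]' 8
python3 -m creep '[{"x":0,"y":0,"z":-1,"wx":0,"wy":0,"wz":0},{"x":0,"y":0,"z":-2,"wx":0,"wy":0,"wz":0},{"x":0,"y":0,"z":-3,"wx":0,"wy":0,"wz":0},{"x":0,"y":0,"z":-3,"wx":0,"wy":0,"wz":0},{"x":0,"y":0,"z":-2.5,"wx":0,"wy":0,"wz":0},{"x":0,"y":0,"z":-0.7,"wx":0,"wy":0,"wz":0}]'
python3 to.py 60 0.12
```

```text
time: 16.12
eef_pos: [0.5614, 0.1975, -0.0025]
eef_rot: [0.001, 0.423, 0.906, 0.0]
force: [-1.8, -1.2, 8.5]
width: 0.375
gripper_force: 30.0
time: 16.7
eef_pos: [0.561, 0.1974, -0.0038]
eef_rot: [-0.0, 0.423, 0.906, -0.0]
force: [0.4, 0.2, 0.0]
width: 0.881
gripper_force: 0.0
time: 17.2
eef_pos: [0.5625, 0.1978, 0.1231]
eef_rot: [0.003, 0.423, 0.906, 0.002]
force: [0.9, -0.0, 0.1]
width: 0.908
gripper_force: 0.0
t 17.20 pos [0.5625 0.1978 0.1231] shift cm (now) [-31.45 -37.94   0.19] (goal axes) [-31.51 -37.89   0.31] turn [0.006 0.004 0.002] width 8.0 grip 0.0 F [ 0.9 -0.   0.1]
```

```bash
python3 -m creep '[{"x":-1.5,"y":-1.8,"z":0,"wx":0,"wy":0,"wz":0},{"x":-2.5,"y":-3,"z":0,"wx":0,"wy":0,"wz":0},{"x":-2.5,"y":-3,"z":0,"wx":0,"wy":0,"wz":0},{"x":-2.5,"y":-3,"z":0,"wx":0,"wy":0,"wz":0},{"x":-2.5,"y":-3,"z":0,"wx":0,"wy":0,"wz":0},{"x":-2.5,"y":-3,"z":0,"wx":0,"wy":0,"wz":0},{"x":-2.5,"y":-3,"z":0,"wx":0,"wy":0,"wz":0},{"x":-2.5,"y":-3,"z":0,"wx":0,"wy":0,"wz":0}]' >/dev/null
python3 -m creep '[{"x":-2.5,"y":-3,"z":0,"wx":0,"wy":0,"wz":0},{"x":-2.5,"y":-3,"z":0,"wx":0,"wy":0,"wz":0},{"x":-2.5,"y":-3,"z":0,"wx":0,"wy":0,"wz":0},{"x":-2.5,"y":-3,"z":0,"wx":0,"wy":0,"wz":0},{"x":-1.6,"y":-2,"z":0,"wx":0,"wy":0,"wz":0},{"x":-0.9,"y":-1.1,"z":0,"wx":0,"wy":0,"wz":0},{"x":0,"y":0,"z":0,"wx":0,"wy":0,"wz":0},{"x":0,"y":0,"z":0,"wx":0,"wy":0,"wz":0}]' 8.6 >/dev/null
python3 to.py 60 -0.005
```

```text
t 18.53 pos [ 0.4729 -0.2868  0.1178] shift cm (now) [-0.1   0.07 12.28] (goal axes) [-0.09  0.07 12.28] turn [ 0.    -0.001  0.001] width 8.61 grip 0.0 F [ 0.8  0.2 -0.2]
```

```bash
python3 -m creep '[{"x":0,"y":0,"z":2,"wx":0,"wy":0,"wz":0},{"x":0,"y":0,"z":2.5,"wx":0,"wy":0,"wz":0},{"x":0,"y":0,"z":2.5,"wx":0,"wy":0,"wz":0},{"x":0,"y":0,"z":2,"wx":0,"wy":0,"wz":0},{"x":0,"y":0,"z":1.3,"wx":0,"wy":0,"wz":0},{"x":0,"y":0,"z":1,"wx":0,"wy":0,"wz":0},{"x":0,"y":0,"z":0.5,"wx":0,"wy":0,"wz":0},{"x":0,"y":0,"z":0,"wx":0,"wy":0,"wz":0}]'
python3 -m creep '[{"x":0,"y":0,"z":0,"wx":0,"wy":0,"wz":0},{"x":0,"y":0,"z":0,"wx":0,"wy":0,"wz":0},{"x":0,"y":0,"z":0,"wx":0,"wy":0,"wz":0},{"x":0,"y":0,"z":0,"wx":0,"wy":0,"wz":0},{"x":0,"y":0,"z":0,"wx":0,"wy":0,"wz":0},{"x":0,"y":0,"z":0,"wx":0,"wy":0,"wz":0},{"x":0,"y":0,"z":0,"wx":0,"wy":0,"wz":0},{"x":0,"y":0,"z":0,"wx":0,"wy":0,"wz":0}]' 3.4
python3 to.py b3 0.12
```

```text
time: 19.2
eef_pos: [0.4732, -0.2862, -0.0003]
eef_rot: [-0.001, 0.422, 0.907, 0.0]
force: [-0.3, -0.3, -0.4]
width: 0.978
gripper_force: 0.0
time: 19.87
eef_pos: [0.4731, -0.2875, 0.0004]
eef_rot: [0.0, 0.423, 0.906, -0.0]
force: [0.0, -0.3, 0.0]
width: 0.457
gripper_force: 30.0
t 19.87 pos [ 4.731e-01 -2.875e-01  4.000e-04] shift cm (now) [ 24.65  38.   -11.97] (goal axes) [ 24.71  37.96 -11.96] turn [0.    0.    0.002] width 4.02 grip 30.0 F [ 0.  -0.3  0. ]
```

```bash
python3 -m creep '[{"x":0,"y":0,"z":-1,"wx":0,"wy":0,"wz":0},{"x":0,"y":0,"z":-2,"wx":0,"wy":0,"wz":0},{"x":0,"y":0,"z":-3,"wx":0,"wy":0,"wz":0},{"x":0,"y":0,"z":-3,"wx":0,"wy":0,"wz":0},{"x":0,"y":0,"z":-2,"wx":0,"wy":0,"wz":0},{"x":0.6,"y":1,"z":-1,"wx":0,"wy":0,"wz":0},{"x":1.5,"y":2.2,"z":0,"wx":0,"wy":0,"wz":0},{"x":2.1,"y":3.2,"z":0,"wx":0,"wy":0,"wz":0}]'>/dev/null
python3 -m creep '[{"x":2.1,"y":3.2,"z":0,"wx":0,"wy":0,"wz":0},{"x":2.1,"y":3.2,"z":0,"wx":0,"wy":0,"wz":0},{"x":2.1,"y":3.2,"z":0,"wx":0,"wy":0,"wz":0},{"x":2.1,"y":3.2,"z":0,"wx":0,"wy":0,"wz":0},{"x":2.1,"y":3.2,"z":0,"wx":0,"wy":0,"wz":0},{"x":2.1,"y":3.2,"z":0,"wx":0,"wy":0,"wz":0},{"x":2.1,"y":3.2,"z":0,"wx":0,"wy":0,"wz":0},{"x":2.1,"y":3.2,"z":0,"wx":0,"wy":0,"wz":0}]'>/dev/null
python3 -m creep '[{"x":1.8,"y":2.9,"z":0,"wx":0,"wy":0,"wz":0},{"x":1.2,"y":2,"z":0,"wx":0,"wy":0,"wz":0},{"x":0.6,"y":1,"z":0,"wx":0,"wy":0,"wz":0},{"x":0,"y":0,"z":0,"wx":0,"wy":0,"wz":0},{"x":0,"y":0,"z":0,"wx":0,"wy":0,"wz":0}]'
python3 to.py b3 0.0044
```

```text
time: 21.62
eef_pos: [0.6048, 0.1444, 0.1198]
eef_rot: [-0.0, 0.422, 0.906, -0.0]
force: [0.0, -0.0, -0.8]
width: 0.456
gripper_force: 30.0
t 21.62 pos [0.6048 0.1444 0.1198] shift cm (now) [ 0.02  0.17 11.54] (goal axes) [ 0.03  0.16 11.54] turn [-0.001 -0.     0.002] width 4.02 grip 30.0 F [ 0.  -0.  -0.8]
```

```bash
python3 -m creep '[{"x":0,"y":0.1,"z":2,"wx":0,"wy":0,"wz":0},{"x":0,"y":0,"z":2.5,"wx":0,"wy":0,"wz":0},{"x":0,"y":0,"z":2.5,"wx":0,"wy":0,"wz":0},{"x":0,"y":0,"z":2,"wx":0,"wy":0,"wz":0},{"x":0,"y":0,"z":1,"wx":0,"wy":0,"wz":0},{"x":0,"y":0,"z":0.6,"wx":0,"wy":0,"wz":0},{"x":0,"y":0,"z":0.4,"wx":0,"wy":0,"wz":0},{"x":0,"y":0,"z":0,"wx":0,"wy":0,"wz":0}]'
python3 -m creep '[{"x":0,"y":0,"z":0.2,"wx":0,"wy":0,"wz":0},{"x":0,"y":0,"z":0.1,"wx":0,"wy":0,"wz":0},{"x":0,"y":0,"z":0.1,"wx":0,"wy":0,"wz":0},{"x":0,"y":0,"z":0.1,"wx":0,"wy":0,"wz":0},{"x":0,"y":0,"z":0,"wx":0,"wy":0,"wz":0}]'
python3 to.py b3 0.0044
```

```text
time: 22.28
eef_pos: [0.6063, 0.1447, 0.0105]
eef_rot: [0.0, 0.423, 0.906, 0.0]
force: [0.2, 1.1, -0.9]
width: 0.458
gripper_force: 30.0
time: 22.7
eef_pos: [0.6061, 0.1453, 0.0053]
eef_rot: [0.0, 0.423, 0.906, 0.0]
force: [0.4, -0.3, -0.7]
width: 0.458
gripper_force: 30.0
t 22.70 pos [0.6061 0.1453 0.0053] shift cm (now) [ 0.04 -0.    0.09] (goal axes) [ 0.04 -0.    0.09] turn [0.    0.    0.002] width 4.04 grip 30.0 F [ 0.4 -0.3 -0.7]
```

```bash
python3 -m creep '[{"x":0,"y":0,"z":0.1,"wx":0,"wy":0,"wz":0},{"x":0,"y":0,"z":0,"wx":0,"wy":0,"wz":0}]'
python3 -m creep '[{"x":0,"y":0,"z":0,"wx":0,"wy":0,"wz":0},{"x":0,"y":0,"z":0,"wx":0,"wy":0,"wz":0},{"x":0,"y":0,"z":0,"wx":0,"wy":0,"wz":0},{"x":0,"y":0,"z":0,"wx":0,"wy":0,"wz":0},{"x":0,"y":0,"z":0,"wx":0,"wy":0,"wz":0},{"x":0,"y":0,"z":0,"wx":0,"wy":0,"wz":0},{"x":0,"y":0,"z":0,"wx":0,"wy":0,"wz":0}]' 8.8
python3 -m creep '[{"x":0,"y":0,"z":-1,"wx":0,"wy":0,"wz":0},{"x":0,"y":0,"z":-2,"wx":0,"wy":0,"wz":0},{"x":0,"y":0,"z":-3,"wx":0,"wy":0,"wz":0},{"x":0,"y":0,"z":-3,"wx":0,"wy":0,"wz":0},{"x":0,"y":0,"z":-2,"wx":0,"wy":0,"wz":0},{"x":0,"y":0,"z":-0.6,"wx":0,"wy":0,"wz":0}]'
python3 to.py 100 0.12
```

```text
time: 22.87
eef_pos: [0.6062, 0.1453, 0.0044]
eef_rot: [0.0, 0.423, 0.906, 0.0]
force: [-0.2, 0.1, -0.3]
width: 0.458
gripper_force: 30.0
time: 23.45
eef_pos: [0.6061, 0.1453, 0.0043]
eef_rot: [0.0, 0.423, 0.906, 0.0]
force: [-0.4, -0.2, 0.6]
width: 0.959
gripper_force: 0.0
time: 23.95
eef_pos: [0.6075, 0.1454, 0.1247]
eef_rot: [0.003, 0.423, 0.906, 0.002]
force: [-0.9, -0.4, 0.3]
width: 0.999
gripper_force: 0.0
t 23.95 pos [0.6075 0.1454 0.1247] shift cm (now) [-23.2  -16.13   0.48] (goal axes) [-23.22 -16.09   0.47] turn [0.005 0.004 0.002] width 8.8 grip 0.0 F [-0.9 -0.4  0.3]
```

```bash
python3 -m creep '[{"x":-1.7,"y":-1.2,"z":0,"wx":0,"wy":0,"wz":0},{"x":-3.1,"y":-2.1,"z":0,"wx":0,"wy":0,"wz":0},{"x":-3.1,"y":-2.1,"z":0,"wx":0,"wy":0,"wz":0},{"x":-3.1,"y":-2.2,"z":0,"wx":0,"wy":0,"wz":0},{"x":-3.1,"y":-2.2,"z":0,"wx":0,"wy":0,"wz":0},{"x":-3.1,"y":-2.2,"z":0,"wx":0,"wy":0,"wz":0},{"x":-2.8,"y":-2,"z":0,"wx":0,"wy":0,"wz":0},{"x":-2.2,"y":-1.5,"z":0,"wx":0,"wy":0,"wz":0}]' >/dev/null
python3 -m creep '[{"x":-1,"y":-0.6,"z":0,"wx":0,"wy":0,"wz":0},{"x":0,"y":0,"z":0,"wx":0,"wy":0,"wz":0},{"x":0,"y":0,"z":0,"wx":0,"wy":0,"wz":0}]' >/dev/null
python3 to.py 100 0.006
python3 - <<'E'
from rig import bot
from ray import *
p,_=bot.capture('scene');cv2.imwrite('pics/b3done.png',cv2.resize(p[80:260,130:430,::-1],None,fx=2.6,fy=2.6,interpolation=cv2.INTER_CUBIC))
ce,s=cap_px(p,(180,173),10);print(s[4],cast('scene',[ce],.084).round(3))
E
```

```text
t 24.87 pos [ 0.6316 -0.1352  0.1197] shift cm (now) [-0.16  0.06 11.37] (goal axes) [-0.15  0.05 11.37] turn [-0.    -0.001  0.001] width 8.82 grip 0.0 F [ 0.7 -0.4  0.1]Traceback (most recent call last):
  File "<stdin>", line 4, in <module>
  File "ray.py", line 13, in cap_px
    i=max(ok,key=lambda i:s[i,4]);return ce[i],s[i]
ValueError: max() iterable argument is empty
```

View pics/b3done.png

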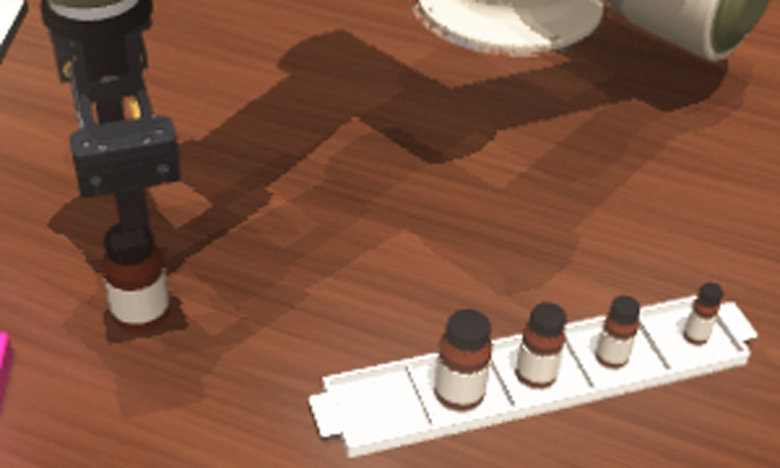

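Three bottles stand upright in bays 1–3, at crop (617,335), (540,350) and (465,360). The gripper is over the largest bottle at crop (135,270). Picking it.

```bash
python3 -m creep '[{"x":-0.1,"y":0,"z":2,"wx":0,"wy":0,"wz":0},{"x":0,"y":0,"z":2.5,"wx":0,"wy":0,"wz":0},{"x":0,"y":0,"z":2.5,"wx":0,"wy":0,"wz":0},{"x":0,"y":0,"z":2,"wx":0,"wy":0,"wz":0},{"x":0,"y":0,"z":1.2,"wx":0,"wy":0,"wz":0},{"x":0,"y":0,"z":0.7,"wx":0,"wy":0,"wz":0},{"x":0,"y":0,"z":0.4,"wx":0,"wy":0,"wz":0},{"x":0,"y":0,"z":0,"wx":0,"wy":0,"wz":0}]'
python3 -m creep '[{"x":0,"y":0,"z":0,"wx":0,"wy":0,"wz":0},{"x":0,"y":0,"z":0,"wx":0,"wy":0,"wz":0},{"x":0,"y":0,"z":0,"wx":0,"wy":0,"wz":0},{"x":0,"y":0,"z":0,"wx":0,"wy":0,"wz":0},{"x":0,"y":0,"z":0,"wx":0,"wy":0,"wz":0},{"x":0,"y":0,"z":0,"wx":0,"wy":0,"wz":0},{"x":0,"y":0,"z":0,"wx":0,"wy":0,"wz":0},{"x":0,"y":0,"z":0,"wx":0,"wy":0,"wz":0}]' 4.2
python3 to.py b4 0.12
```

```text
time: 25.58
eef_pos: [0.6327, -0.1361, 0.0073]
eef_rot: [0.0, 0.422, 0.906, 0.0]
force: [0.1, 0.5, -0.8]
width: 0.996
gripper_force: 0.0
time: 26.25
eef_pos: [0.6326, -0.1368, 0.0075]
eef_rot: [0.0, 0.423, 0.906, -0.0]
force: [-0.7, 0.6, 1.6]
width: 0.557
gripper_force: 30.0
t 26.25 pos [ 0.6326 -0.1368  0.0075] shift cm (now) [ 16.46  16.09 -11.26] (goal axes) [ 16.49  16.06 -11.25] turn [0.    0.    0.002] width 4.9 grip 30.0 F [-0.7  0.6  1.6]
```

```bash
python3 -m creep '[{"x":0,"y":0,"z":-1,"wx":0,"wy":0,"wz":0},{"x":0,"y":0,"z":-2,"wx":0,"wy":0,"wz":0},{"x":0,"y":0,"z":-3,"wx":0,"wy":0,"wz":0},{"x":0,"y":0,"z":-3,"wx":0,"wy":0,"wz":0},{"x":0,"y":0,"z":-1.5,"wx":0,"wy":0,"wz":0},{"x":1,"y":1,"z":-0.7,"wx":0,"wy":0,"wz":0},{"x":2,"y":2,"z":0,"wx":0,"wy":0,"wz":0},{"x":2.6,"y":2.5,"z":0,"wx":0,"wy":0,"wz":0}]'>/dev/null
python3 -m creep '[{"x":2.6,"y":2.5,"z":0,"wx":0,"wy":0,"wz":0},{"x":2.6,"y":2.5,"z":0,"wx":0,"wy":0,"wz":0},{"x":2.5,"y":2.5,"z":0,"wx":0,"wy":0,"wz":0},{"x":2,"y":2,"z":0,"wx":0,"wy":0,"wz":0},{"x":1.1,"y":1,"z":0,"wx":0,"wy":0,"wz":0},{"x":0,"y":0,"z":0,"wx":0,"wy":0,"wz":0},{"x":0,"y":0,"z":0,"wx":0,"wy":0,"wz":0}]'
python3 to.py b4 0.0115
```

```text
time: 27.5
eef_pos: [0.6492, 0.0922, 0.1187]
eef_rot: [-0.0, 0.422, 0.907, -0.0]
force: [-0.0, -0.0, -1.7]
width: 0.555
gripper_force: 30.0
t 27.50 pos [0.6492 0.0922 0.1187] shift cm (now) [-0.02  0.1  10.72] (goal axes) [-1.000e-02  9.000e-02  1.072e+01] turn [-0.001 -0.     0.003] width 4.89 grip 30.0 F [-0.  -0.  -1.7]
```

```bash
python3 -m creep '[{"x":0,"y":0,"z":2,"wx":0,"wy":0,"wz":0},{"x":0,"y":0,"z":2.5,"wx":0,"wy":0,"wz":0},{"x":0,"y":0,"z":2.5,"wx":0,"wy":0,"wz":0},{"x":0,"y":0,"z":1.5,"wx":0,"wy":0,"wz":0},{"x":0,"y":0,"z":0.8,"wx":0,"wy":0,"wz":0},{"x":0,"y":0,"z":0.5,"wx":0,"wy":0,"wz":0},{"x":0,"y":0,"z":0.3,"wx":0,"wy":0,"wz":0},{"x":0,"y":0,"z":0,"wx":0,"wy":0,"wz":0}]'
python3 -m creep '[{"x":0,"y":0,"z":0.2,"wx":0,"wy":0,"wz":0},{"x":0,"y":0,"z":0.1,"wx":0,"wy":0,"wz":0},{"x":0,"y":0,"z":0.1,"wx":0,"wy":0,"wz":0},{"x":0,"y":0,"z":0.1,"wx":0,"wy":0,"wz":0},{"x":0,"y":0,"z":0,"wx":0,"wy":0,"wz":0}]'
python3 to.py b4 0.0115
```

```text
time: 28.17
eef_pos: [0.6499, 0.0911, 0.0185]
eef_rot: [0.0, 0.423, 0.906, 0.0]
force: [0.3, -0.0, -1.1]
width: 0.557
gripper_force: 30.0
time: 28.58
eef_pos: [0.6497, 0.0918, 0.0133]
eef_rot: [0.0, 0.423, 0.906, -0.0]
force: [-0.3, -0.5, -2.1]
width: 0.553
gripper_force: 30.0
t 28.58 pos [0.6497 0.0918 0.0133] shift cm (now) [0.05 0.08 0.18] (goal axes) [0.05 0.08 0.18] turn [0.    0.    0.002] width 4.87 grip 30.0 F [-0.3 -0.5 -2.1]
```

```bash
python3 -m creep '[{"x":0,"y":0,"z":0.1,"wx":0,"wy":0,"wz":0},{"x":0,"y":0,"z":0.1,"wx":0,"wy":0,"wz":0},{"x":0,"y":0,"z":0,"wx":0,"wy":0,"wz":0}]'
python3 -m creep '[{"x":0,"y":0,"z":0,"wx":0,"wy":0,"wz":0},{"x":0,"y":0,"z":0,"wx":0,"wy":0,"wz":0},{"x":0,"y":0,"z":0,"wx":0,"wy":0,"wz":0},{"x":0,"y":0,"z":0,"wx":0,"wy":0,"wz":0},{"x":0,"y":0,"z":0,"wx":0,"wy":0,"wz":0},{"x":0,"y":0,"z":0,"wx":0,"wy":0,"wz":0},{"x":0,"y":0,"z":0,"wx":0,"wy":0,"wz":0}]' 8.8
python3 -m creep '[{"x":0,"y":0,"z":-1,"wx":0,"wy":0,"wz":0},{"x":0,"y":0,"z":-2,"wx":0,"wy":0,"wz":0},{"x":0,"y":0,"z":-3,"wx":0,"wy":0,"wz":0},{"x":0,"y":0,"z":-3,"wx":0,"wy":0,"wz":0},{"x":0,"y":0,"z":-2,"wx":0,"wy":0,"wz":0},{"x":-3,"y":-2,"z":-2,"wx":0,"wy":0,"wz":0},{"x":-3,"y":-2,"z":0,"wx":0,"wy":0,"wz":0},{"x":-3,"y":-2,"z":0,"wx":0,"wy":0,"wz":0}]'
python3 -m creep '[{"x":-2,"y":-1.5,"z":0,"wx":0,"wy":0,"wz":0},{"x":-1,"y":-1,"z":0,"wx":0,"wy":0,"wz":0},{"x":0,"y":0,"z":0,"wx":0,"wy":0,"wz":0},{"x":0,"y":0,"z":0,"wx":0,"wy":0,"wz":0}]'
python3 - <<'E'
from h import *
p,W=cloud('scene');caps('scene',p,W);cv2.imwrite('pics/end.png',cv2.resize(p[130:260,60:430,::-1],None,fx=2.1,fy=2.1,interpolation=cv2.INTER_CUBIC))
E
```

```text
time: 28.83
eef_pos: [0.6498, 0.0918, 0.0115]
eef_rot: [0.0, 0.423, 0.906, 0.0]
force: [-0.3, 1.1, 1.1]
width: 0.557
gripper_force: 30.0
time: 29.42
eef_pos: [0.6497, 0.0917, 0.0112]
eef_rot: [0.0, 0.423, 0.906, -0.0]
force: [-0.1, -0.7, -0.0]
width: 1.001
gripper_force: 0.0
time: 30.08
eef_pos: [0.6621, -0.0167, 0.1439]
eef_rot: [0.002, 0.422, 0.907, 0.0]
force: [0.6, -0.1, -0.6]
width: 0.995
gripper_force: 0.0
time: 30.42
eef_pos: [0.6615, -0.0544, 0.1416]
eef_rot: [-0.0, 0.423, 0.906, 0.0]
force: [-0.2, -0.2, -0.2]
width: 0.996
gripper_force: 0.0
scene [  8  14  25  24 334] top z 0.105 mean [ 0.1912 -1.1028] midbox [ 0.1832 -1.1078] ext [0.076 0.041]
scene [414  88   8   6  17] top z 0.102 mean [0.1046 0.2791] midbox [0.1065 0.2785] ext [0.026 0.015]
scene [399 192   8   5  21] top z 0.061 mean [0.4758 0.3076] midbox [0.4758 0.3083] ext [0.008 0.014]
scene [334 201   7   8  17] top z 0.074 mean [0.573  0.1883] midbox [0.5723 0.1901] ext [0.011 0.015]
scene [267 202  20  19 154] top z 0.095 mean [0.6513 0.0865] midbox [0.6517 0.0918] ext [0.037 0.037]
scene [302 206  16   8  45] top z 0.084 mean [0.6193 0.1455] midbox [0.6164 0.145 ] ext [0.016 0.029]
```

View pics/end.png

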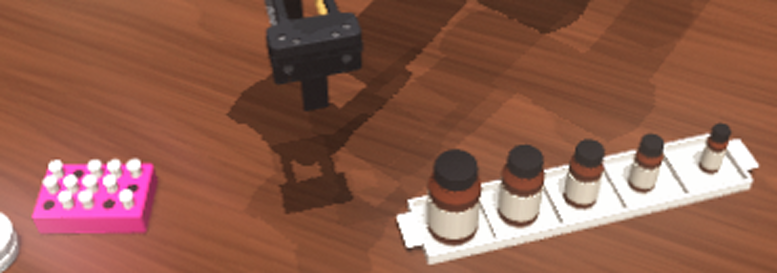

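All five bottles stand upright in rising order, from the little one at crop (715,150) to the largest at (455,200). The pink rack at crop (97,200) is undisturbed and the gripper is clear.

```bash
python3 -c "
from rig import bot
print(bot.sign_off())"
```

```text
the job is handed in; nothing more can be done
None
```

I placed all four bottles upright in bays 1–4 in rising order of size and handed the job in at about 30 s; the last picture shows the little bottle and the pink rack undisturbed, but no verdict came back.

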